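Seat the thread pitch comb in the teaching screw

ROBOT

A 6-joint arm with a two-finger parallel gripper is mounted at the origin on the work surface. World frame = base frame: x ahead of the robot, y to its left, z up, the work surface at z = 0. Lengths are in m, angles in rad, forces in N, time in s.
With the tool pointing down it reaches from about 0.3 to 0.875 m from the base axis. Payload 6.4 kg.
Tool frame: the origin (TCP) lies at the very end of the fingers, on their centre line; the grasp point (between the pads) lies tcp_to_grasp behind it (tcp_to_grasp is the distance from the TCP to the grasp point, in m); z points along the fingers, y is the direction in which the jaws open and shut (so a half turn about z gives the same grasp; the last joint's range is limited). The gripper opens to 85 mm and grips with 20 to 120 N. Pads are 22 mm wide; open, the fingers measure 114 mm over their backs; the gripper's body (76 mm by 85 mm) begins 54 mm behind the grasp point. The pads swing forward as they close: fully open they stand 13 mm farther back than shut.
Start: joints at [1.067, 0.181, 1.607, -0, 1.354, -0.206], TCP at [0.169, 0.55, 0.231] pointing down, gripper open.
Joint ranges: [-2.99, 2.99], [-0.89, 2.07], [0.3, 2.58], [-1.14, 4.28], [0, 2.63], [-3.12, 3.12]. Speed limits (rad/s): [2.57, 2.57, 3.01, 3.14, 3.14, 3.14].

INTERFACE

Orientations are given as a unit quaternion [w, x, y, z].
In Python, from bench import get_obs, camera, hand_in, tcp_to_grasp gives the robot as it stands.
- The arm moves only by the shell command python3 -m inch 'ROWS' [OPENING]. ROWS is JSON, a list of rows, each an object with "delta_pos": the shift along the tool's x, y, z in cm, a list of three; "rotation": the turn, a rotation vector about the tool's x, y, z in rad, a list of three. In form: [{"delta_pos": [x, y, z], "rotation": [rx, ry, rz]}, ...]. A call has 1 to 10 rows; each row shifts and turns the commanded pose from where the row before left it, along the tool's axes as they then stand; what a row does not reach is not made up. A row lasts 1/10 s, in which the tool goes at most 50 mm and 8.59 degrees, less where a joint would pass 70% of its speed; a pose out of reach is approached as far as the arm can. A call is refused whole if a number of a shift passes 5 or a number of a turn 0.15, either way. A call with a gripper value outside its range is refused whole. OPENING is the finger opening in cm, from 0 to 8.54, set as the call begins (- or left out, the last holds). The fingers move at their own pace and stop on an object; the grip force is fixed at half the most. Time passes only in rows, so rows that do not move let the fingers close. It gives the time, the measured TCP pose, the force and the opening at its end, in the units of the state.
- get_obs(): the state, without advancing time (a new reading comes with each control period).
- camera(name): name is "side" or "top" or "wrist"; returns a dict with "color" (480x640x3 uint8, red, green, blue), "vfov" (degrees; the focal length in pixels is half the picture's height over the tangent of half this angle, whatever the lens; pixels are square), "cx", "cy" (the principal point, pixels), "eye" and "orientation" of the camera in the world; the wrist camera has in their place "T_tool_cam" (4x4, takes a point from camera to tool coordinates, whose origin is the TCP and whose axes are the flange's). Camera axes: x right, y down, z forward; pixel columns grow to the right and rows downward; lengths in m; the calibration is good to about 2 mm. A picture is of the moment at which its call begins: read the wrist's pose just before it. There is no depth.
- hand_in(): hands the job in, once; it reports no verdict.
The state is a dict: "time_s": time; "q": joint angles; "dq": joint speeds; "joint_efforts": joint torques, N m; "eef_pos": TCP position; "eef_rot": TCP orientation; "wrist_force": force on the tool from outside, world axes, zero at the start; "torque": the same for the moment, N m; "opening": opening from 0.0 (shut) to 1.0 (fully open).
Only numpy, scipy, OpenCV 4.12 (cv2) and the standard library are available. Lean on these libraries where they do the work, as an engineer would, in place of code of your own. Each camera call takes 0.05 s, during which the arm holds its last target.

TASK

Pick up the comb leaf whose teeth match the big screw's coarse thread (the one with fewer, wider teeth), lay it on the ledge beside the screw and slide it in, feeling for the grooves, until its teeth are fully home, and keep it pressed there gently for a second. Then let go of it and give its knob another gentle push of about a second towards the screw to check that it sits flat, and leave it seated on the ledge, untouched. Never press it into the screw with more than 15 N, and leave everything else alone.

Things in the scene. Friction and masses are not known exactly. Their poses are not given: they have to be found in the camera images.
- comb_coarse: steel comb leaf to use, 0.28 kg: plate 76 (x) x 62 (y) x 8 mm lying flat; upright black knob 20 x 20 mm, 30 mm high, in its middle (top 38 mm above the underside). Origin: centre of the underside, below the knob; z up. Teeth on the -x edge: 4 at 16 mm pitch (y = -24, -8, 8, 24), 5.5 mm long, 8.5 mm wide at base, 2.2 at tip, flanks 30 degrees from x.
- comb_teeth (a point): middle of the line of tooth tips: 43.5 mm from the comb's origin along its -x, 4 mm up; axes as the comb. When home it is 16.5 mm from the stand's x = 0. A comb held down hard on the ledge drags with friction that can mask the feel of the thread.
- comb_fine: the wrong comb leaf, leave it alone: same plate, knob and origin, but 8 finer teeth at 7.5 mm pitch, 4 mm long. The two combs may lie in either place.
- stand: fixed stand: wooden base 160 x 244 x 20 mm; two cheeks hold the screw (tops 80 mm up, inner faces at y = -94 and +94 mm, x -34 to +26). Beside the screw a wooden ledge, flat top 45 mm up, x = 24 to 114, y = -94 to 94 mm. Origin: on the table below the screw's axis, midway between the cheeks; y along the screw, +x from screw to ledge.
- home (a point): on the ledge's top, 60 mm from the screw's axis; axes as the stand. The comb, flat on the ledge and turned as the stand (teeth to -x, towards the screw), is fully home when its origin is at x = 0, z = 0 here (plate edge on the thread crests), anywhere within 60 mm along y. With tooth tips on crests it stops at x = 5.5 mm; with flanks on flanks in between.
- screw: big steel screw, clamped, does not turn or slide. Origin: on its axis midway between the cheeks, 49 mm up; y along it. Crest radius 22, root radius 16, pitch 16 mm, flanks 30 degrees from radial, crests 6.5 mm wide; the comb has 0.5 mm play along y when home. Where along y the crests lie differs every time, anywhere in a pitch, and is NOT told by this pose: feel or look.
- lid_a: gold jar lid, diameter 68, 11 mm high; bystander
- lid_b: gold jar lid, diameter 68, 11 mm high; bystander
- lid_c: green jar lid, diameter 60, 11 mm high; bystander
- beaker: open glass beaker, diameter 80, 95 mm high; bystander
- jar: closed glass jar, diameter 76, 130 mm high; bystander
- driver: screwdriver lying down, 190 mm long; bystander
- bolt: small hex bolt standing on its head, 44 mm high; bystander
Not all that is in view belongs to the job. Leave any turquoise or yellow look-alike of the comb_coarse alone.

How it is judged:
On the way, in this order (a step that is already met when the one before it is completed fails the run):
1. the coarse comb lies on the ledge with its teeth fully home in the thread and is kept pressed against the screw with more than 2 N for 0.5 s (x of comb_teeth in the frame of stand below 0.018 m and y of comb_coarse in the frame of stand between -0.064 and 0.064 m and z of comb_coarse in the frame of stand between 0.042 and 0.048 m and angle between the x axis of comb_coarse and the x axis of stand, either way round below 0.03 rad and angle between comb_coarse's own z axis and vertical below 0.035 rad and contact force between comb_coarse and screw above 2 N), for 0.5 s.
2. it has been let go, still fully home (x of comb_teeth in the frame of stand below 0.018 m and y of comb_coarse in the frame of stand between -0.064 and 0.064 m and z of comb_coarse in the frame of stand between 0.042 and 0.048 m and angle between the x axis of comb_coarse and the x axis of stand, either way round below 0.03 rad and angle between comb_coarse's own z axis and vertical below 0.035 rad and contact force between the fingers and comb_coarse below 0.05 N), for 0.1 s.
3. it is pushed again against the screw with more than 1.5 N for 0.4 s and stays home and flat (x of comb_teeth in the frame of stand below 0.018 m and y of comb_coarse in the frame of stand between -0.064 and 0.064 m and z of comb_coarse in the frame of stand between 0.042 and 0.048 m and angle between the x axis of comb_coarse and the x axis of stand, either way round below 0.03 rad and angle between comb_coarse's own z axis and vertical below 0.035 rad and contact force between comb_coarse and screw above 1.5 N and contact force between the fingers and comb_coarse above 0.5 N), for 0.4 s.
At the end, for the whole second after the job is handed in: The coarse comb rests on the ledge, released and still, its plate edge within 1.5 mm of the thread crests (teeth fully in the grooves), within 64 mm of the stand's middle, flat within 2 degrees and within 1.7 degrees of square to the screw (x of comb_teeth in the frame of stand below 0.018 m and y of comb_coarse in the frame of stand between -0.064 and 0.064 m and z of comb_coarse in the frame of stand between 0.042 and 0.048 m and angle between the x axis of comb_coarse and the x axis of stand, either way round below 0.03 rad and angle between comb_coarse's own z axis and vertical below 0.035 rad and linear speed of comb_coarse below 0.01 m/s); the robot touches nothing.
It fails at once if the comb is pressed into the screw with more than 15 N (contact force between comb_coarse and screw above 15 N).
It fails at once if another thing on the table is moved by more than 20 mm (distance of any of comb_fine, lid_a, lid_b, lid_c, beaker, jar, driver, bolt from where it was at the start of the episode above 0.02 m).
It also fails if it takes over 58 s, if anything falls off the work surface, if the arm or the gripper's body presses on something with over 40 N, if the wrist force passes 120 N, or if a joint passes its speed limit or range.

## Working session

There is one attempt and no reset: what is moved stays moved. The work goes in short steps, Python scripts to look and compute and a shell command to move; the robot and the scene stay as the last step left them, time stands still between calls to the robot, and variables do not carry over. Pictures are saved under pics/ and viewed, and the job is handed in when it is done.

```bash
ls; mkdir -p pics
python3 - <<'E'
from bench import get_obs,camera,tcp_to_grasp
import cv2,pickle
print(get_obs(),tcp_to_grasp)
d={}
for n in ["side","top","wrist"]:
    c=camera(n); d[n]=c
    cv2.imwrite(f"pics/{n}0.png",c["color"][:,:,::-1])
    print(n,{k:v for k,v in c.items() if k!="color"})
pickle.dump(d,open("cams.pkl","wb"))
E
```

```text
pics
{'time_s': 0.0, 'q': array([ 1.06669649e+00,  1.81562293e-01,  1.60803958e+00,  1.17662219e-05,
        1.35381064e+00, -2.06320489e-01]), 'dq': array([ 0.00105141,  0.00048834,  0.00125445,  0.00031839, -0.00122807,
        0.00060215]), 'joint_efforts': array([-1.04422863e-03, -4.44874370e+01, -3.51328182e+01, -4.41444172e-04,
        9.38254700e-03,  5.51962273e-06]), 'eef_pos': array([0.16841215, 0.54918485, 0.23035696]), 'eef_rot': array([-3.21846000e-04,  1.48341380e-01,  9.88935795e-01, -8.51124098e-04]), 'wrist_force': array([ 0.21490369, -0.02052651,  0.68564015]), 'torque': array([0.03199718, 0.02047408, 0.04821787]), 'opening': 0.9999781753235368} 0.0187
side {'vfov': 52.346642570578176, 'cx': 328.317208396605, 'cy': 234.48821518719322, 'eye': array([0.40130243, 0.69766189, 0.87349027]), 'orientation': array([ 0.03038899, -0.05138658,  0.9289832 , -0.36527543])}
top {'vfov': 57.46242262355497, 'cx': 321.91634926183355, 'cy': 237.98142218921245, 'eye': array([ 0.44028729, -0.02575958,  1.18520491]), 'orientation': array([ 0.03018261, -0.70223059,  0.71117706, -0.01372578])}
wrist {'vfov': 67.7268668955055, 'cx': 316.9404576247209, 'cy': 242.38847474292166, 'T_tool_cam': array([[-5.85561320e-04, -9.50635173e-01, -3.10310208e-01,
         8.08204529e-02],
       [ 9.99999373e-01, -8.52723046e-04,  7.25298623e-04,
         2.02382061e-04],
       [-9.54103047e-04, -3.10309589e-01,  9.50635077e-01,
        -1.42187602e-01],
       [ 0.00000000e+00,  0.00000000e+00,  0.00000000e+00,
         1.00000000e+00]])}
```

View pics/top0.png

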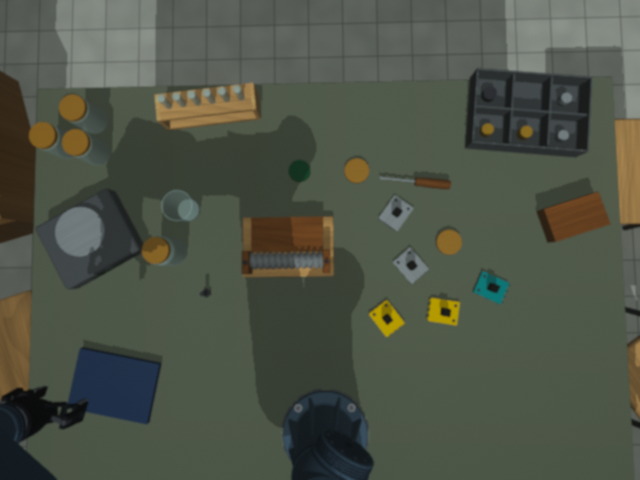

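View pics/side0.png

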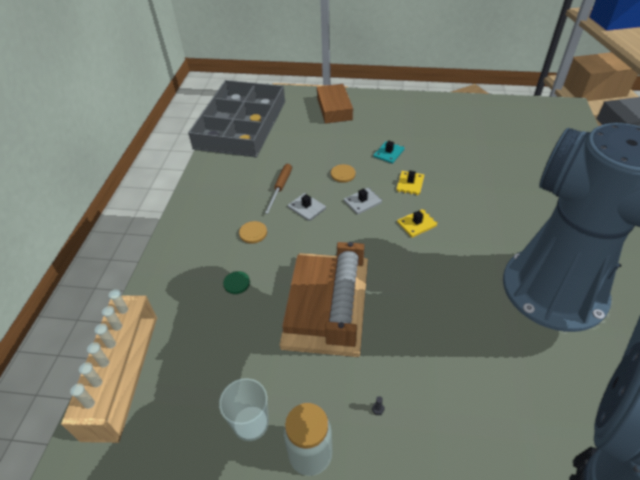

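View pics/wrist0.png

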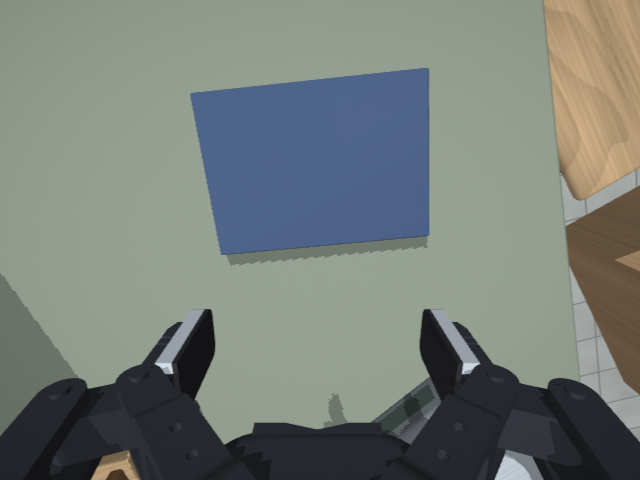

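Candidates in the top view are steel combs at (397,211) and (411,264), yellow look-alikes at (387,318) and (444,310), and a turquoise one at (492,286). Only the two steel ones can be right, so I'll crop in close on those.

```bash
cat > h.py <<'E'
import numpy as np,cv2,pickle
from scipy.spatial.transform import Rotation as R
def rq(q): return R.from_quat([q[1],q[2],q[3],q[0]]).as_matrix()
def campose(c,obs=None):
    if "eye" in c: return rq(c["orientation"]),np.array(c["eye"])
    T=np.array(c["T_tool_cam"]);Rt=rq(obs["eef_rot"])
    return Rt@T[:3,:3],Rt@T[:3,3]+obs["eef_pos"]
def f(c): return 240/np.tan(np.radians(c["vfov"])/2)
def cast(c,uv,z,obs=None):
    Rm,e=campose(c,obs);uv=np.atleast_2d(uv).astype(float)
    d=np.c_[(uv[:,0]-c["cx"])/f(c),(uv[:,1]-c["cy"])/f(c),np.ones(len(uv))]@Rm.T
    return e+d*((z-e[2])/d[:,2])[:,None]
def proj(c,p,obs=None):
    Rm,e=campose(c,obs);q=(np.atleast_2d(p)-e)@Rm
    return np.c_[q[:,0]/q[:,2]*f(c)+c["cx"],q[:,1]/q[:,2]*f(c)+c["cy"]]
E
python3 - <<'E'
import pickle,cv2,numpy as np
from h import *
d=pickle.load(open("cams.pkl","rb"))
t=d["top"]["color"][:,:,::-1];s=d["side"]["color"][:,:,::-1]
a=cv2.resize(t[190:290,370:435],None,fx=6,fy=6,interpolation=cv2.INTER_CUBIC)
b=cv2.resize(s[180:225,280:390],None,fx=3.5,fy=6,interpolation=cv2.INTER_CUBIC)
im=np.zeros((600,800,3),np.uint8);im[:600,:390]=a;im[:270,400:785]=b
im[290:590,400:790]=cv2.resize(t[205:285,235:339],(390,300),interpolation=cv2.INTER_CUBIC)
cv2.imwrite("pics/crop.png",im)
c=d["top"]
print("combs",cast(c,[[397,211],[411,264]],0.038))
# base corners of stand: front/back at z .02 ; ledge
for n,px in [("cheek/base corners",[[243,217],[333,216],[242,275],[333,275]])]: print(n,cast(c,px,0.02),cast(c,px,0.045))
E
```

```text
combs [[ 0.58013971 -0.19748525  0.038     ]
 [ 0.44082439 -0.23067519  0.038     ]]
cheek/base corners [[ 0.57225005  0.21234531  0.02      ]
 [ 0.57142349 -0.0294022   0.02      ]
 [ 0.4169514   0.2151328   0.02      ]
 [ 0.41418862 -0.02728044  0.02      ]] [[ 0.56941873  0.20723666  0.045     ]
 [ 0.5686099  -0.02932405  0.045     ]
 [ 0.41745208  0.20996435  0.045     ]
 [ 0.41474858 -0.02724781  0.045     ]]
```

View pics/crop.png

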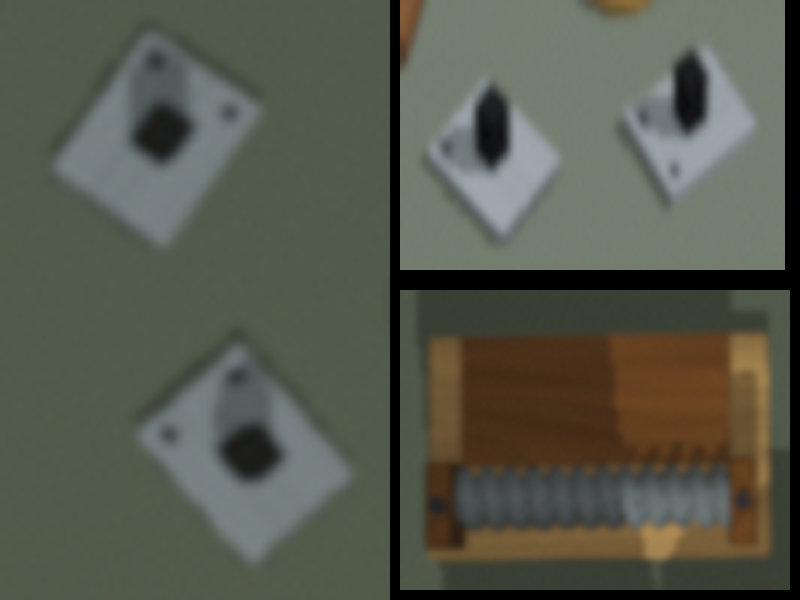

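```bash
python3 -m inch '[{"delta_pos":[-3,-3,-0.2],"rotation":[0,0,0]},{"delta_pos":[-3,-3,-0.2],"rotation":[0,0,0]},{"delta_pos":[-3,-3,-0.2],"rotation":[0,0,0]},{"delta_pos":[-3,-3,-0.2],"rotation":[0,0,0]},{"delta_pos":[-3,-3,-0.2],"rotation":[0,0,0]},{"delta_pos":[-3,-3,-0.2],"rotation":[0,0,0]},{"delta_pos":[-3,-3,-0.2],"rotation":[0,0,0]},{"delta_pos":[-3,-3,-0.2],"rotation":[0,0,0]},{"delta_pos":[-3,-3,-0.2],"rotation":[0,0,0]},{"delta_pos":[-3,-3,-0.2],"rotation":[0,0,0]}]'
python3 - <<'E'
from bench import get_obs,camera
import cv2,pickle
o=get_obs();c=camera("wrist");pickle.dump((o,c),open("w1.pkl","wb"))
cv2.imwrite("pics/w1.png",c["color"][:,:,::-1]);print(o["eef_pos"],o["eef_rot"])
E
```

```text
time_s: 1.15
eef_pos: [0.3678, 0.1733, 0.2514]
eef_rot: [0.0, 0.148, 0.989, 0.0]
wrist_force: [0.8, 0.5, 0.3]
opening: 0.996
[0.36780101 0.17329288 0.25135725] [1.67737088e-04 1.48290618e-01 9.88943809e-01 8.10135329e-05]
```

View pics/w1.png

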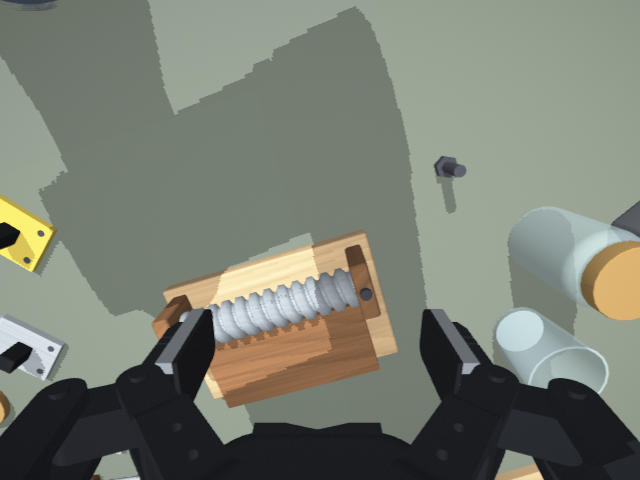

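The wrist view shows the stand at about (280,320), with the screw from (190,320) to (365,290). The combs are still off to the left, so I'll keep going.

```bash
python3 -m inch '[{"delta_pos":[-3,-3,0],"rotation":[0,0,0]},{"delta_pos":[-3,-3,0],"rotation":[0,0,0]},{"delta_pos":[-3,-3,0],"rotation":[0,0,0]},{"delta_pos":[-3,-3,0],"rotation":[0,0,0]},{"delta_pos":[-3,-3,0],"rotation":[0,0,0]},{"delta_pos":[-3,-3,0],"rotation":[0,0,0]},{"delta_pos":[-3,-3,0],"rotation":[0,0,0]},{"delta_pos":[-3,-3,0],"rotation":[0,0,0]},{"delta_pos":[-3,-3,0],"rotation":[0,0,0]},{"delta_pos":[-2,-3,0],"rotation":[0,0,0]}]'
python3 - <<'E'
from bench import get_obs,camera
import cv2,pickle
o=get_obs();c=camera("wrist");pickle.dump((o,c),open("w2.pkl","wb"))
cv2.imwrite("pics/w2.png",c["color"][:,:,::-1]);print(o["eef_pos"],o["eef_rot"])
E
```

```text
time_s: 2.2
eef_pos: [0.5576, -0.1986, 0.2507]
eef_rot: [-0.0, 0.148, 0.989, 0.0]
wrist_force: [0.2, 0.3, -0.0]
opening: 0.999
[ 0.55760517 -0.198582    0.25070046] [-1.39943320e-04  1.48484014e-01  9.88914790e-01  1.23275449e-04]
```

View pics/w2.png

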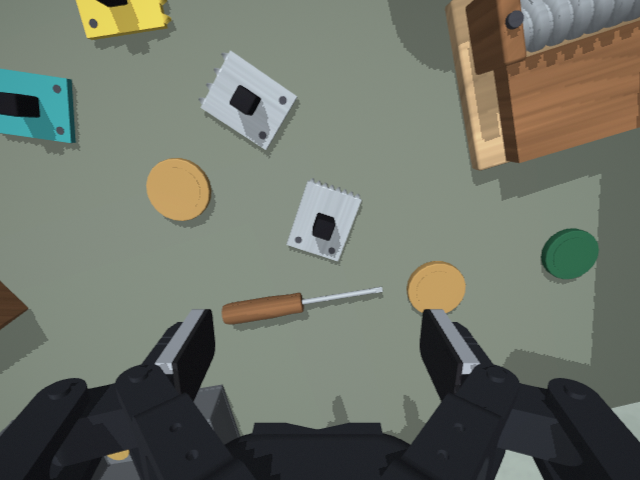

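The steel comb at (325,220) has many fine teeth along its upper edge, while the one at (245,100) seems to have a few on its left edge. I'll check that in a crop and measure the pose.

Run:
```python
from h import *
o,c=pickle.load(open("w2.pkl","rb"));im=c["color"][:,:,::-1].copy()
hsv=cv2.cvtColor(im,cv2.COLOR_BGR2HSV)
crop=cv2.resize(im[30:270,180:380],None,fx=2.5,fy=2.5,interpolation=cv2.INTER_CUBIC)
cv2.imwrite("pics/crop2.png",crop)
m=((hsv[:,:,1]<28)&(hsv[:,:,2]>110)).astype(np.uint8)
m[:,440:]=0;m[290:]=0
n,l,s,ce=cv2.connectedComponentsWithStats(m)
for i in range(1,n):
    if s[i][4]>800:
        cn=max(cv2.findContours((l==i).astype(np.uint8),0,2)[0],key=cv2.contourArea)[:,0]
        P=cast(c,cn,0.008,o)[:,:2].astype(np.float32)
        r=cv2.minAreaRect(P); print(s[i],r,cv2.boxPoints(r).tolist())
print(cast(c,[[245,100],[325,226]],0.038,o))
```

```text
[     0      0    440    290 108793] ((0.48125916719436646, -0.2951274514198303), (0.5114426016807556, 0.2943861484527588), 72.8568344116211) [[0.2652292251586914, -0.4961007237434387], [0.5465360879898071, -0.582874059677124], [0.6972891092300415, -0.09415417909622192], [0.4159822463989258, -0.007380843162536621]]
[[ 0.43938648 -0.23115108  0.038     ]
 [ 0.57666747 -0.1952173   0.038     ]]
```

View pics/crop2.png

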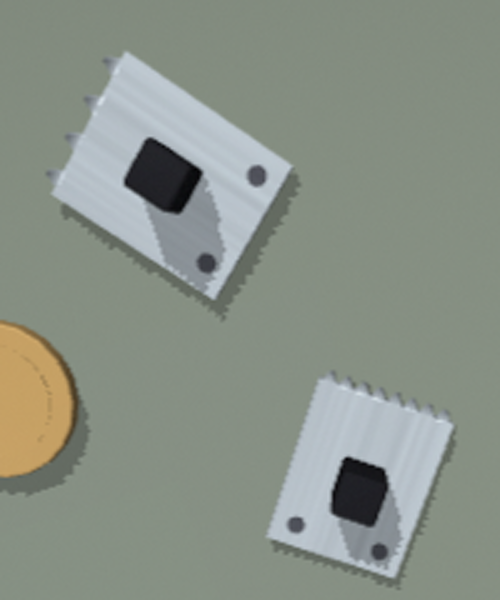

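The crop confirms it: the comb at (245,100) has 4 wide teeth, so it is comb_coarse, and the lower one has 8 fine teeth. Next is its exact pose and the stand's.

Run:
```python
from h import *
o,c=pickle.load(open("w2.pkl","rb"))
cr=np.array([[127,52],[292,165],[214,298],[53,194]],float)/2.5+[180,30]
P=cast(c,cr,0.008,o)[:,:2]; print(P,P.mean(0))
v=(P[1]-P[0]+P[2]-P[3])/2; print("theta(+x dir)",np.degrees(np.arctan2(v[1],v[0])),np.linalg.norm(v))
w=(P[0]-P[3]+P[1]-P[2])/2; print("y dir",np.degrees(np.arctan2(w[1],w[0]))-90,np.linalg.norm(w))
# knob top from crop centre of top face approx (160,170)
k=np.array([[150,137],[202,174],[178,212],[124,181]],float)/2.5+[180,30]
print("crop knob",cast(c,k.mean(0),0.030,o))
R_=rq(o["eef_rot"]);print(R_.round(3))
# stand from w1
o1,c1=pickle.load(open("w1.pkl","rb"))
im=c1["color"][220:420,140:410,::-1]
cv2.imwrite("pics/stand.png",cv2.resize(im,None,fx=2.9,fy=2.9,interpolation=cv2.INTER_CUBIC))
```

```text
[[ 0.39052703 -0.23338225]
 [ 0.4476439  -0.18517699]
 [ 0.48702633 -0.23229481]
 [ 0.42961851 -0.28062375]] [ 0.43870394 -0.23286945]
theta(+x dir) 40.12793113525169 0.07489117856131619
y dir 39.74859486104478 0.06136333017401477
crop knob [[ 0.438902   -0.23218701  0.03      ]]
[[-0.956  0.294 -0.   ]
 [ 0.294  0.956  0.   ]
 [ 0.     0.    -1.   ]]
```

View pics/stand.png

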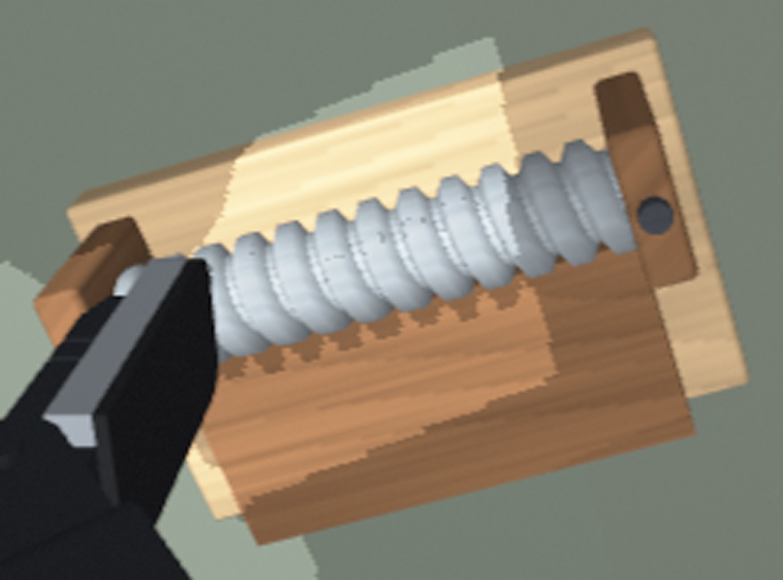

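Run:
```python
from h import *
o,c=pickle.load(open("w1.pkl","rb"))
g=lambda a:np.array(a,float)/2.9+[140,220]
L=cast(c,g([[260,543],[694,432]]),.045,o)[:,:2];print("ledge",L)
d=L[1]-L[0];yaw=np.arctan2(d[1],d[0])-np.pi/2;print("len",np.linalg.norm(d),"yaw deg",np.degrees(yaw))
x=np.array([np.cos(yaw),np.sin(yaw)]);y=np.array([-x[1],x[0]])
og=L.mean(0)-.114*x;print("origin",og)
print("home",og+.06*x)
B=cast(c,g([[72,222],[656,42],[748,380]]),.02,o)[:,:2];
for b in B: print("base corner in stand",np.dot(b-og,x),np.dot(b-og,y))
C=cast(c,g([[640,74],[597,84],[697,275],[640,286]]),.08,o)[:,:2]
for b in C: print("cheek",np.dot(b-og,x),np.dot(b-og,y))
# top cam: ledge far corners, crop (462,338),(730,333)
t=pickle.load(open("cams.pkl","rb"))["top"]
q=np.array([[462,338],[730,333]],float);q=(q-[400,290])*[104/390,80/300]+[235,205]
T=cast(t,q,.045)[:,:2];print("top ledge",T,T.mean(0),np.linalg.norm(T[1]-T[0]),np.degrees(np.arctan2(*(T[0]-T[1])[::-1]))-90)
```

```text
ledge [[0.56854659 0.00195376]
 [0.56838546 0.18784122]]
len 0.18588753236558817 yaw deg 0.04966359723329915
origin [0.45446606 0.09479867]
home [0.51446604 0.09485068]
base corner in stand -0.036015859017687724 -0.12034387081935666
base corner in stand -0.03988398938177543 0.12099788637516475
base corner in stand 0.11535764541823254 0.12029060438619328
cheek -0.050978138733072595 0.11044651407384419
cheek -0.051774623767003244 0.09642642313013157
cheek 0.024588839035214333 0.11033653962458811
cheek 0.02295016429785209 0.09068910028766598
top ledge [[ 0.56697869  0.18471504]
 [ 0.56776394 -0.0031391 ]] [0.56737132 0.09078797] 0.1878557861742706 0.23950097494522993
```

```bash
python3 -m inch '[{"delta_pos":[0,0,0],"rotation":[0,0,0.1435]},{"delta_pos":[0,0,0],"rotation":[0,0,0.1435]},{"delta_pos":[0,0,0],"rotation":[0,0,0.1435]},{"delta_pos":[0,0,0],"rotation":[0,0,0.1435]},{"delta_pos":[0,0,0],"rotation":[0,0,0]}]' 5
python3 - <<'E'
from h import *
from bench import get_obs
o=get_obs();r=rq(o["eef_rot"]);print(r.round(3),o["eef_pos"])
print("delta cm tool",100*r.T@(np.array([.4388,-.2326,.25])-o["eef_pos"]))
E
```

```text
time_s: 2.75
eef_pos: [0.5565, -0.1965, 0.2509]
eef_rot: [-0.0, 0.423, 0.906, 0.0]
wrist_force: [0.3, -0.4, 0.0]
opening: 0.582
[[-0.643  0.766 -0.001]
 [ 0.766  0.643  0.   ]
 [ 0.001 -0.    -1.   ]] [ 0.55654012 -0.19647191  0.25090007]
delta cm tool [  4.79711704 -11.34311701   0.09595098]
```

```bash
python3 -m inch '[{"delta_pos":[1.2,-2.85,0],"rotation":[0,0,0]},{"delta_pos":[1.2,-2.85,0],"rotation":[0,0,0]},{"delta_pos":[1.2,-2.85,1],"rotation":[0,0,0]},{"delta_pos":[1.2,-2.79,3],"rotation":[0,0,0]},{"delta_pos":[0,0,3],"rotation":[0,0,0]},{"delta_pos":[0,0,3],"rotation":[0,0,0]},{"delta_pos":[0,0,2],"rotation":[0,0,0]},{"delta_pos":[0,0,0],"rotation":[0,0,0]}]'
python3 - <<'E'
from bench import get_obs,camera
import cv2,pickle
o=get_obs();c=camera("wrist");pickle.dump((o,c),open("w3.pkl","wb"))
cv2.imwrite("pics/w3.png",c["color"][:,:,::-1]);print(o["eef_pos"],o["eef_rot"])
E
```

```text
time_s: 3.55
eef_pos: [0.437, -0.2314, 0.1283]
eef_rot: [-0.003, 0.421, 0.907, 0.001]
wrist_force: [-0.7, 0.1, 0.4]
opening: 0.589
[ 0.43701399 -0.23136068  0.12831119] [-0.00302884  0.42072366  0.90718331  0.0009311 ]
```

View pics/w3.png

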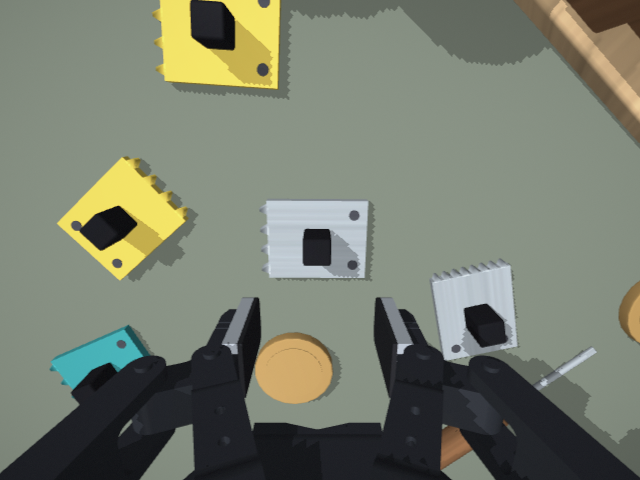

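The comb sits square between the jaws, with its knob top at about (317,238). One check on the offset, then descend.

Run:
```python
from h import *
o,c=pickle.load(open("w3.pkl","rb"));im=c["color"]
m=(im.max(2)<50).astype(np.uint8);m[:195]=0;m[285:]=0;m[:,:280]=0;m[:,:]*=1;m[:,350:]=0
ys,xs=np.where(m);print(xs.min(),xs.max(),ys.min(),ys.max())
sel=ys<ys.min()+45
k=cast(c,[[317,(ys.min()+ys.max())/2]],.023,o)[0];print(k)
p=cast(c,[[265,200],[369,201],[366,278],[270,278]],.008,o);print(p.mean(0),p.round(4))
r=rq(o["eef_rot"]);
for q in (k,p.mean(0)):
  print(100*r.T@(np.r_[q[:2],.013]-o["eef_pos"]))
```

```text
304 330 229 264
[ 0.43826255 -0.2334486   0.023     ]
[ 0.43869663 -0.2333027   0.008     ] [[ 0.3884 -0.2344  0.008 ]
 [ 0.448  -0.185   0.008 ]
 [ 0.4884 -0.2322  0.008 ]
 [ 0.4299 -0.2816  0.008 ]]
[-0.31243426 -0.02965814 11.52941442]
[-0.3293381   0.01290248 11.52927171]
```

```bash
python3 -m inch '[{"delta_pos":[-0.25,0,3],"rotation":[0,0,0]},{"delta_pos":[0,0,3],"rotation":[0,0,0]},{"delta_pos":[0,0,3],"rotation":[0,0,0]},{"delta_pos":[0,0,1.5],"rotation":[0,0,0]},{"delta_pos":[0,0,1],"rotation":[0,0,0]},{"delta_pos":[0,0,0],"rotation":[0,0,0]},{"delta_pos":[0,0,0],"rotation":[0,0,0]}]'
```

```text
time_s: 4.3
eef_pos: [0.4416, -0.2358, 0.0175]
eef_rot: [0.001, 0.422, 0.907, -0.0]
wrist_force: [0.5, 0.1, -0.1]
opening: 0.59
```

```bash
python3 -m inch '[{"delta_pos":[0,0,0],"rotation":[0,0,0]},{"delta_pos":[0,0,0],"rotation":[0,0,0]}]'
python3 - <<'E'
from bench import get_obs,camera
import cv2,pickle
o=get_obs();c=camera("wrist");pickle.dump((o,c),open("w4.pkl","wb"))
cv2.imwrite("pics/w4.png",c["color"][:,:,::-1]);print(o["eef_pos"],o["eef_rot"])
E
```

```text
time_s: 4.5
eef_pos: [0.4413, -0.2357, 0.0174]
eef_rot: [0.001, 0.422, 0.907, -0.0]
wrist_force: [-0.3, 0.1, 0.4]
opening: 0.587
[ 0.44134542 -0.23573115  0.01741174] [ 1.00719256e-03  4.22089443e-01  9.06553582e-01 -3.01720256e-04]
```

View pics/w4.png

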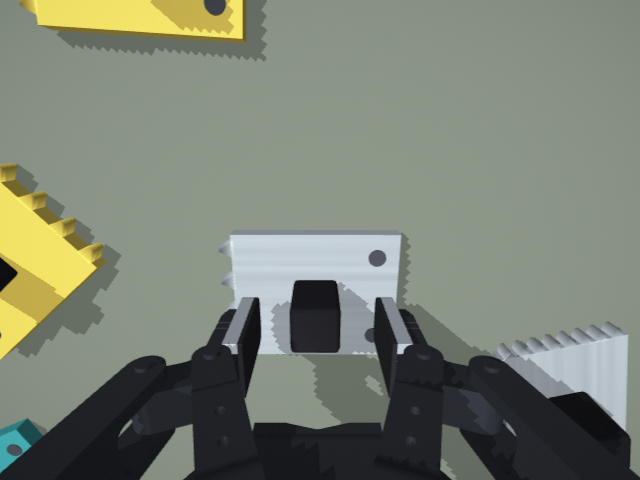

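Run:
```python
from h import *
o,c=pickle.load(open("w4.pkl","rb"))
r=rq(o["eef_rot"])
p=cast(c,[[232,235],[402,235]],.008,o);m=p.mean(0);print(p,100*r.T@(m-o["eef_pos"]))
k=cast(c,[[293,281],[338,281]],.038,o);print(k,100*r.T@(k.mean(0)-o["eef_pos"]))
```

```text
[[ 0.38981442 -0.23360151  0.008     ]
 [ 0.44745353 -0.18523812  0.008     ]] [ 3.47743395 -0.04476873  0.93392676]
[[ 0.41732897 -0.22181259  0.038     ]
 [ 0.43010154 -0.21110174  0.038     ]] [ 2.60555689 -0.10797297 -2.06428479]
```

Run:
```python
from h import *
o,c=pickle.load(open("w4.pkl","rb"))
r=rq(o["eef_rot"])
for px,z in (([[293,281],[338,281]],.008),([[291,308],[341,308]],.038),([[291,352],[340,352]],.038)):
  k=cast(c,px,z,o);print(np.linalg.norm(k[1]-k[0]),100*r.T@(k.mean(0)-o["eef_pos"]))
```

```text
0.020787217265349607 [ 1.25633725 -0.11693581  0.93852666]
0.019009176837965474 [ 1.48562648 -0.09098862 -2.06194922]
0.019464242419282237 [-0.47142    -0.11358794 -2.05788374]
```

```bash
python3 -m inch '[{"delta_pos":[0.38,-0.08,0.4],"rotation":[0,0,0]},{"delta_pos":[0,0,0],"rotation":[0,0,0]},{"delta_pos":[0,0,0],"rotation":[0,0,0]}]'; python3 -m inch '[{"delta_pos":[0,0,0],"rotation":[0,0,0]},{"delta_pos":[0,0,0],"rotation":[0,0,0]},{"delta_pos":[0,0,0],"rotation":[0,0,0]},{"delta_pos":[0,0,0],"rotation":[0,0,0]},{"delta_pos":[0,0,0],"rotation":[0,0,0]},{"delta_pos":[0,0,0],"rotation":[0,0,0]}]' 0;python3 - <<'E'
from bench import get_obs,camera
import cv2,pickle
o=get_obs();c=camera("wrist");pickle.dump((o,c),open("w5.pkl","wb"))
cv2.imwrite("pics/w5.png",c["color"][:,:,::-1]);print(o["eef_pos"],o["eef_rot"])
E
```

```text
time_s: 4.85
eef_pos: [0.4372, -0.2324, 0.0121]
eef_rot: [-0.0, 0.422, 0.906, 0.0]
wrist_force: [-0.1, 0.3, -0.3]
opening: 0.585
time_s: 5.45
eef_pos: [0.4378, -0.2329, 0.0125]
eef_rot: [0.0, 0.422, 0.906, -0.0]
wrist_force: [0.1, 0.3, 3.5]
opening: 0.22
[ 0.43782141 -0.23291615  0.01251802] [ 3.05474816e-04  4.22237186e-01  9.06485335e-01 -4.30782083e-05]
```

View pics/w5.png

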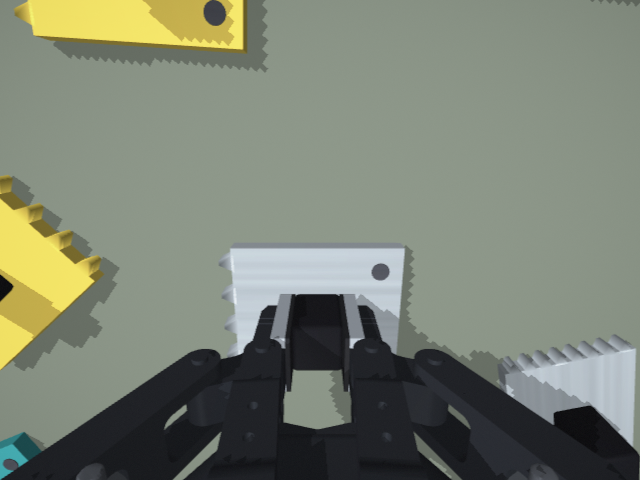

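The knob is gripped (opening 0.22) and the teeth show at (225,260–350). Before carrying, I'll look at the ledge side of the thread in the earlier w1 picture to get the groove phase.

Run:
```python
from h import *
o,c=pickle.load(open("w1.pkl","rb"))
im=c["color"][255:350,200:375,::-1]
im=cv2.resize(im,None,fx=4.5,fy=4.5,interpolation=cv2.INTER_CUBIC)
cv2.imwrite("pics/screw.png",im)
```

```text
(no output)
```

View pics/screw.png

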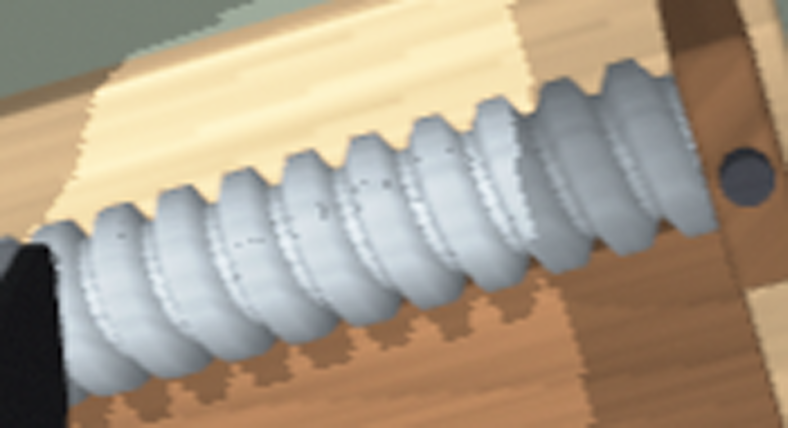

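```bash
python3 -m inch '[{"delta_pos":[0,0,-2],"rotation":[0,0,0]},{"delta_pos":[0,0,-3],"rotation":[0,0,0]},{"delta_pos":[0,0,-3],"rotation":[0,0,0]},{"delta_pos":[0,0,-3],"rotation":[0,0,0]},{"delta_pos":[0,0,-2],"rotation":[0,0,0.14]},{"delta_pos":[0,0,0],"rotation":[0,0,0.14]},{"delta_pos":[0,0,0],"rotation":[0,0,0.14]},{"delta_pos":[0,0,0],"rotation":[0,0,0.14]},{"delta_pos":[0,0,0],"rotation":[0,0,0.13]},{"delta_pos":[0,0,0],"rotation":[0,0,0]}]'
python3 - <<'E'
from h import *
from bench import get_obs
o=get_obs();r=rq(o["eef_rot"]);print(r.round(4),o["eef_pos"])
print("delta cm tool",100*r.T@(np.array([.535,.094,.1])-o["eef_pos"]))
E
```

```text
time_s: 6.5
eef_pos: [0.4368, -0.2322, 0.1413]
eef_rot: [-0.001, 0.704, 0.71, -0.0]
wrist_force: [-0.4, 0.4, -4.3]
opening: 0.22
[[-0.0079  1.     -0.0017]
 [ 1.      0.0079  0.0013]
 [ 0.0013 -0.0017 -1.    ]] [ 0.43677674 -0.23217286  0.14132095]
delta cm tool [32.53306168 10.08728013  4.15768197]
```

Run:
```python
from h import *
o,c=pickle.load(open("w1.pkl","rb"))
g=lambda a:np.array(a,float)/4.5+[200,255]
F=cast(c,g([(695,232),(632,250),(570,270),(500,290),(437,305),(367,325),(295,342),(228,358),(165,378),(100,393)]),.0585,o)
N=cast(c,g([(626,62),(560,80),(493,100),(430,118),(366,136),(304,153),(240,171),(180,187),(118,205),(63,224)]),.0395,o)
for P in (F,N):
  print(P[:,:2].round(4).tolist()); k=np.arange(10); a=np.polyfit(k,P[:,1],1); print(a, "phase mod16", (a[1]*1000)%16, "x",P[:,0].mean())
```

```text
[[0.4744, 0.1821], [0.4746, 0.1668], [0.4754, 0.1515], [0.4756, 0.1342], [0.4751, 0.1188], [0.4753, 0.1012], [0.4746, 0.0834], [0.474, 0.0666], [0.4748, 0.0502], [0.474, 0.0337]]
[-0.01664667  0.18377098] phase mod16 7.770977898684919 x 0.4747834345207959
[[0.4365, 0.1775], [0.4363, 0.1612], [0.4366, 0.1444], [0.4366, 0.1285], [0.4366, 0.1123], [0.4364, 0.0966], [0.4364, 0.0801], [0.4361, 0.0647], [0.4362, 0.0485], [0.4371, 0.0337]]
[-0.01601688  0.17682915] phase mod16 0.8291519186241203 x 0.4364738898911023
```

```bash
python3 -m inch '[{"delta_pos":[4,1.26,0],"rotation":[0,0,0.006]},{"delta_pos":[4,1.26,0],"rotation":[0,0,0]},{"delta_pos":[4,1.26,0],"rotation":[0,0,0]},{"delta_pos":[4,1.26,0],"rotation":[0,0,0]},{"delta_pos":[4,1.26,0],"rotation":[0,0,0]},{"delta_pos":[4,1.26,0],"rotation":[0,0,0]},{"delta_pos":[4,1.26,0],"rotation":[0,0,0]},{"delta_pos":[4,1.26,0],"rotation":[0,0,0]},{"delta_pos":[0,0,0],"rotation":[0,0,0]},{"delta_pos":[0,0,0],"rotation":[0,0,0]}]'
python3 - <<'E'
from bench import get_obs,camera
import cv2,pickle
from h import *
o=get_obs();c=camera("wrist");pickle.dump((o,c),open("w6.pkl","wb"))
cv2.imwrite("pics/w6.png",c["color"][:,:,::-1]);print(o["eef_pos"],rq(o["eef_rot"]).round(4))
E
```

```text
time_s: 7.5
eef_pos: [0.5365, 0.0886, 0.1414]
eef_rot: [-0.001, 0.704, 0.71, -0.001]
wrist_force: [0.8, 0.0, -3.1]
opening: 0.221
[0.5364869  0.08863763 0.1414312 ] [[-8.6e-03  1.0e+00 -1.8e-03]
 [ 1.0e+00  8.6e-03 -3.0e-04]
 [-3.0e-04 -1.8e-03 -1.0e+00]]
```

View pics/w6.png

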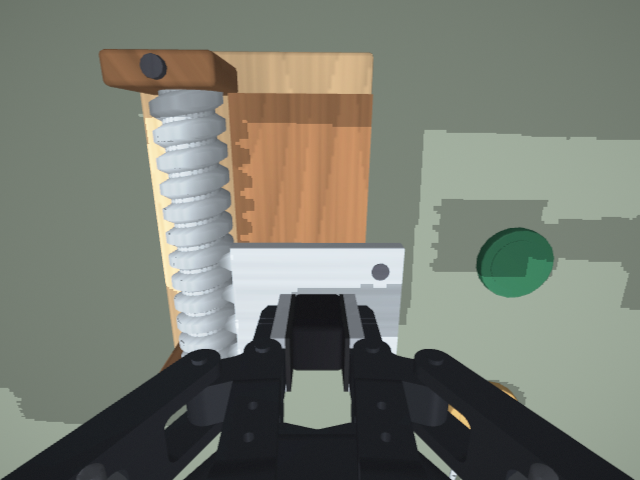

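Run:
```python
from h import *
o,c=pickle.load(open("w6.pkl","rb"))
im=cv2.resize(c["color"][80:360,140:300,::-1],None,fx=2.14*1,fy=2.14,interpolation=cv2.INTER_CUBIC)
im2=cv2.resize(c["color"][85:245,190:290,::-1],None,fx=3.75,fy=3.75,interpolation=cv2.INTER_CUBIC)
out=np.zeros((600,760,3),np.uint8);out[:im.shape[0],:im.shape[1]]=im[:600];out[:600,365:740]=im2
cv2.imwrite("pics/screw2.png",out)
```

View pics/screw2.png

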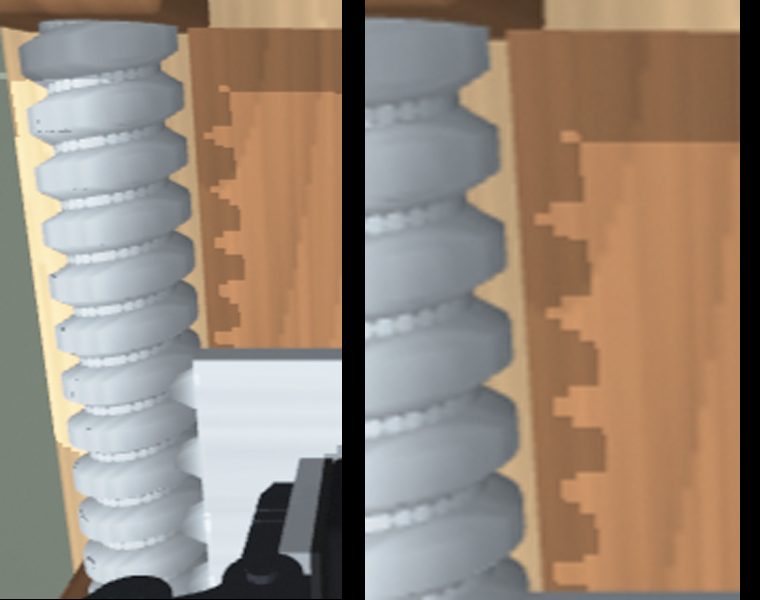

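Run:
```python
from h import *
o,c=pickle.load(open("w6.pkl","rb"))
g=lambda a:(np.array(a,float)-[365,0])/3.75+[190,85]
C=cast(c,g([(498,147),(506,247),(512,345),(519,433),(524,518)]),.0418,o)
G=cast(c,g([(462,97),(470,196),(478,293),(492,385),(499,475)]),.0438,o)
for P in (C,G): print(P[:,:2].round(4).tolist(), np.polyfit(range(5),P[:,1],1), ((P[:,1]-.00084)*1000%16).round(1))
# comb tooth/top edge in tool
r=rq(o["eef_rot"])
z=o["eef_pos"][2]-.0125+.008
p=cast(c,[[231,248],[404,248]],z,o);print(100*(p-o["eef_pos"]))
# ledge far edge x(right edge) and cheek
e=cast(c,[[371,120],[367,240]],.045,o);print(e)
im=cv2.resize(c["color"][240:360,200:300,::-1],None,fx=5,fy=5,interpolation=cv2.INTER_CUBIC);cv2.imwrite("pics/teeth.png",im)
```

```text
[[0.4758, 0.1694], [0.4761, 0.1527], [0.476, 0.1357], [0.4762, 0.1198], [0.476, 0.1037]] [-0.01642133  0.16911474] [8.5 7.9 6.9 6.9 6.9]
[[0.4708, 0.1773], [0.471, 0.1613], [0.4711, 0.145], [0.4724, 0.1289], [0.4725, 0.1124]] [-0.01623053  0.17743077] [ 0.4  0.5  0.2  0.  15.5]
[[-3.87627491  2.94542333 -0.45      ]
 [ 3.62016287  3.00507415 -0.45      ]]
[[0.56866136 0.17260421 0.045     ]
 [0.57020325 0.09314502 0.045     ]]
```

View pics/teeth.png

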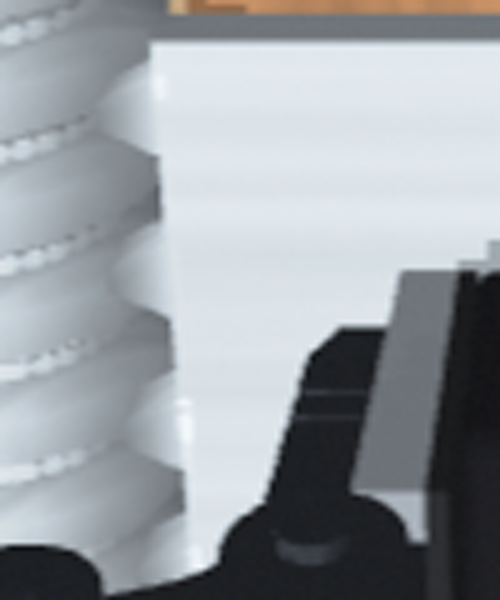

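```bash
python3 -m inch '[{"delta_pos":[0,0,2],"rotation":[0,0,0.006]},{"delta_pos":[0,0,2.5],"rotation":[0,0,0]},{"delta_pos":[0,0,2],"rotation":[0,0,0]},{"delta_pos":[0,0,1],"rotation":[0,0,0]},{"delta_pos":[0,0,0],"rotation":[0,0,0]},{"delta_pos":[0,0,0],"rotation":[0,0,0]},{"delta_pos":[0,0,0],"rotation":[0,0,0]}]'
```

```text
time_s: 8.25
eef_pos: [0.5382, 0.0873, 0.0686]
eef_rot: [0.001, 0.708, 0.706, 0.001]
wrist_force: [0.1, 0.2, -2.9]
opening: 0.222
```

```bash
python3 -m inch '[{"delta_pos":[0,0,0.2],"rotation":[0,0,0]},{"delta_pos":[0,0,0.2],"rotation":[0,0,0]},{"delta_pos":[0,0,0.1],"rotation":[0,0,0]},{"delta_pos":[0,0,0],"rotation":[0,0,0]},{"delta_pos":[0,0,0],"rotation":[0,0,0]}]';python3 - <<'E'
from bench import get_obs
print(get_obs()["eef_pos"])
E
```

```text
time_s: 8.75
eef_pos: [0.5371, 0.0877, 0.0623]
eef_rot: [-0.0, 0.708, 0.706, -0.0]
wrist_force: [-0.3, 0.1, -3.6]
opening: 0.218
[0.53712611 0.0876917  0.06227889]
```

```bash
for i in 1; do python3 -m inch '[{"delta_pos":[0,0,0.1],"rotation":[0,0,0]},{"delta_pos":[0,0,0.1],"rotation":[0,0,0]},{"delta_pos":[0,0,0.1],"rotation":[0,0,0]},{"delta_pos":[0,0,0],"rotation":[0,0,0]},{"delta_pos":[0,0,0],"rotation":[0,0,0]}]'; python3 -m inch '[{"delta_pos":[0,0,0.1],"rotation":[0,0,0]},{"delta_pos":[0,0,0],"rotation":[0,0,0]},{"delta_pos":[0,0,0],"rotation":[0,0,0]}]'; done
```

```text
time_s: 9.25
eef_pos: [0.5371, 0.0876, 0.0592]
eef_rot: [-0.0, 0.708, 0.706, -0.0]
wrist_force: [-0.2, 0.1, -2.8]
opening: 0.22
time_s: 9.55
eef_pos: [0.5371, 0.0876, 0.0583]
eef_rot: [-0.0, 0.708, 0.706, -0.0]
wrist_force: [0.3, 0.1, -3.6]
opening: 0.219
```

```bash
python3 -m inch '[{"delta_pos":[0,0,0.05],"rotation":[0,0,0]},{"delta_pos":[0,0,0],"rotation":[0,0,0]},{"delta_pos":[0,0,0],"rotation":[0,0,0]}]'; python3 -m inch '[{"delta_pos":[0,0,0.05],"rotation":[0,0,0]},{"delta_pos":[0,0,0],"rotation":[0,0,0]},{"delta_pos":[0,0,0],"rotation":[0,0,0]}]'
```

```text
time_s: 9.85
eef_pos: [0.5371, 0.0876, 0.0578]
eef_rot: [-0.0, 0.708, 0.706, -0.0]
wrist_force: [0.2, -0.2, -3.4]
opening: 0.224
time_s: 10.15
eef_pos: [0.5372, 0.0876, 0.0575]
eef_rot: [0.0, 0.708, 0.706, 0.0]
wrist_force: [-1.2, 0.0, 1.4]
opening: 0.218
```

```bash
python3 -m inch '[{"delta_pos":[0,-0.2,-0.01],"rotation":[0,0,0]},{"delta_pos":[0,-0.2,0],"rotation":[0,0,0]},{"delta_pos":[0,-0.2,0],"rotation":[0,0,0]},{"delta_pos":[0,-0.2,0],"rotation":[0,0,0]},{"delta_pos":[0,-0.2,0],"rotation":[0,0,0]},{"delta_pos":[0,-0.2,0],"rotation":[0,0,0]},{"delta_pos":[0,0,0],"rotation":[0,0,0]},{"delta_pos":[0,0,0],"rotation":[0,0,0]}]'
python3 - <<'E'
from bench import get_obs,camera
import cv2,pickle
from h import *
o=get_obs();c=camera("wrist");pickle.dump((o,c),open("w7.pkl","wb"))
im=cv2.resize(c["color"][150:370,170:420,::-1],None,fx=2.7,fy=2.7,interpolation=cv2.INTER_CUBIC);cv2.imwrite("pics/w7.png",im);print(o["eef_pos"],rq(o["eef_rot"]).round(4))
E
```

```text
time_s: 10.95
eef_pos: [0.525, 0.0877, 0.0575]
eef_rot: [-0.0, 0.708, 0.706, -0.0]
wrist_force: [-0.5, 0.1, 1.0]
opening: 0.222
[0.52497065 0.08766921 0.05753151] [[ 3.e-03  1.e+00 -4.e-04]
 [ 1.e+00 -3.e-03 -0.e+00]
 [-0.e+00 -4.e-04 -1.e+00]]
```

View pics/w7.png

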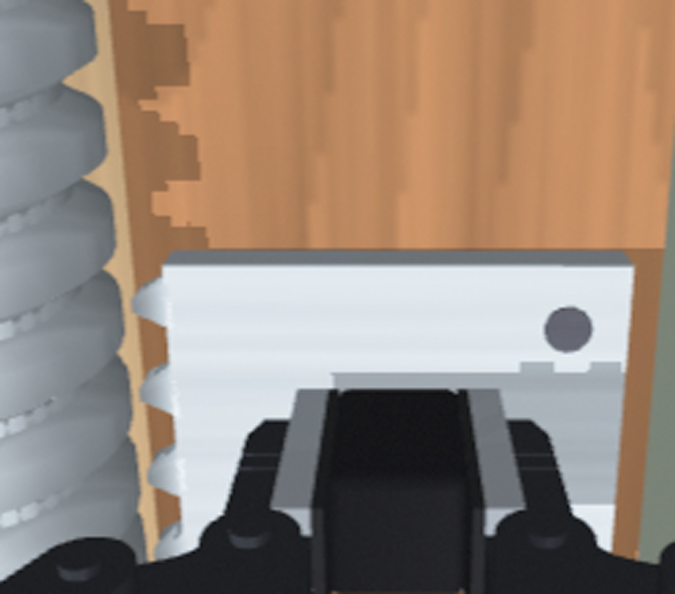

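Run:
```python
from h import *
o,c=pickle.load(open("w7.pkl","rb"))
im=cv2.resize(c["color"][150:370,170:300,::-1],None,fx=4.5,fy=2.7*1,interpolation=cv2.INTER_CUBIC);
im=cv2.resize(c["color"][150:280,160:290,::-1],None,fx=4.6,fy=4.6,interpolation=cv2.INTER_CUBIC);cv2.imwrite("pics/w7b.png",im)
```

```text
(no output)
```

View pics/w7b.png

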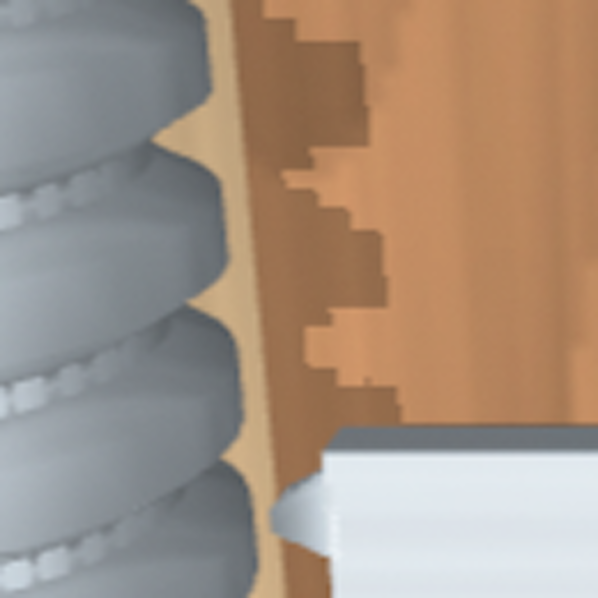

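Run:
```python
from h import *
o,c=pickle.load(open("w7.pkl","rb"))
g=lambda a:np.array(a,float)/4.6+[160,150]
C=cast(c,g([(209,65),(226,221),(241,378),(256,535)]),.0397,o)
print(C[:,:2].round(4),((C[:,1]-.0011)*1000%16).round(2))
for z in(.045,.049,.053):
  T=cast(c,g([(275,515)]),z,o);print(z,T,(T[0,1]*1000)%16)
T=cast(c,g([(325,452)]),.053,o);print("plate corner",T, "centre y",T[0,1]-.031,"x",T[0,0]+.038)
```

```text
[[0.475  0.152 ]
 [0.4751 0.1369]
 [0.4751 0.1209]
 [0.4751 0.1038]] [6.87 7.82 7.75 6.67]
0.045 [[0.47880278 0.1080337  0.045     ]] 12.033704431911758
0.049 [[0.47996502 0.10957197 0.049     ]] 13.571972292966251
0.053 [[0.48112725 0.11111024 0.053     ]] 15.110240154020772
plate corner [[0.48639073 0.11744107 0.053     ]] centre y 0.0864410695895787 x 0.5243907320194757
```

```bash
python3 -m inch '[{"delta_pos":[0.05,-0.1,0],"rotation":[0,0,0]},{"delta_pos":[0,-0.1,0],"rotation":[0,0,0]},{"delta_pos":[0,-0.1,0],"rotation":[0,0,0]},{"delta_pos":[0,0,0],"rotation":[0,0,0]},{"delta_pos":[0,0,0],"rotation":[0,0,0]}]'; python3 -m inch '[{"delta_pos":[0,-0.05,0],"rotation":[0,0,0]},{"delta_pos":[0,-0.05,0],"rotation":[0,0,0]},{"delta_pos":[0,0,0],"rotation":[0,0,0]},{"delta_pos":[0,0,0],"rotation":[0,0,0]}]'
```

```text
time_s: 11.5
eef_pos: [0.5224, 0.0882, 0.0575]
eef_rot: [0.0, 0.708, 0.706, 0.0]
wrist_force: [0.9, 0.2, 1.0]
opening: 0.216
time_s: 11.9
eef_pos: [0.5213, 0.0882, 0.0575]
eef_rot: [0.0, 0.708, 0.706, 0.0]
wrist_force: [2.5, 0.1, 1.5]
opening: 0.222
```

```bash
python3 -m inch '[{"delta_pos":[0,-0.03,0],"rotation":[0,0,0]},{"delta_pos":[0,0,0],"rotation":[0,0,0]},{"delta_pos":[0,0,0],"rotation":[0,0,0]}]'; python3 -m inch '[{"delta_pos":[0,-0.03,0],"rotation":[0,0,0]},{"delta_pos":[0,0,0],"rotation":[0,0,0]},{"delta_pos":[0,0,0],"rotation":[0,0,0]}]'
```

```text
time_s: 12.2
eef_pos: [0.5211, 0.0882, 0.0575]
eef_rot: [0.0, 0.708, 0.706, 0.0]
wrist_force: [2.4, -0.8, 2.1]
opening: 0.221
time_s: 12.5
eef_pos: [0.5208, 0.0882, 0.0575]
eef_rot: [0.0, 0.708, 0.706, 0.0]
wrist_force: [2.9, 0.2, 1.9]
opening: 0.218
```

```bash
python3 -m inch '[{"delta_pos":[0,0,-0.015],"rotation":[0,0,0]},{"delta_pos":[0,0,0],"rotation":[0,0,0]},{"delta_pos":[0,0,0],"rotation":[0,0,0]}]'; python3 -m inch '[{"delta_pos":[0,-0.05,0],"rotation":[0,0,0]},{"delta_pos":[0,0,0],"rotation":[0,0,0]},{"delta_pos":[0,0,0],"rotation":[0,0,0]}]'
```

```text
time_s: 12.8
eef_pos: [0.5205, 0.0882, 0.0575]
eef_rot: [-0.0, 0.708, 0.706, -0.0]
wrist_force: [2.4, 0.1, 1.4]
opening: 0.223
time_s: 13.1
eef_pos: [0.52, 0.0882, 0.0575]
eef_rot: [-0.0, 0.708, 0.706, -0.0]
wrist_force: [2.8, 0.1, 1.6]
opening: 0.219
```

```bash
python3 -m inch '[{"delta_pos":[0,0,-0.03],"rotation":[0,0,0]},{"delta_pos":[0,0,0],"rotation":[0,0,0]},{"delta_pos":[0,0,0],"rotation":[0,0,0]}]'; python3 -m inch '[{"delta_pos":[0,-0.05,0],"rotation":[0,0,0]},{"delta_pos":[0,0,0],"rotation":[0,0,0]},{"delta_pos":[0,0,0],"rotation":[0,0,0]}]'
```

```text
time_s: 13.4
eef_pos: [0.5195, 0.0882, 0.0575]
eef_rot: [-0.0, 0.708, 0.706, -0.0]
wrist_force: [1.8, -0.6, -0.3]
opening: 0.219
time_s: 13.7
eef_pos: [0.5191, 0.0882, 0.0576]
eef_rot: [-0.0, 0.708, 0.706, -0.0]
wrist_force: [1.4, -0.2, -0.9]
opening: 0.225
```

```bash
python3 -m inch '[{"delta_pos":[0,-0.05,0],"rotation":[0,0,0]},{"delta_pos":[0,0,0],"rotation":[0,0,0]},{"delta_pos":[0,0,0],"rotation":[0,0,0]}]'; python3 -m inch '[{"delta_pos":[0,-0.05,0],"rotation":[0,0,0]},{"delta_pos":[0,0,0],"rotation":[0,0,0]},{"delta_pos":[0,0,0],"rotation":[0,0,0]}]'
```

```text
time_s: 14.0
eef_pos: [0.5186, 0.0882, 0.0576]
eef_rot: [-0.0, 0.708, 0.706, -0.0]
wrist_force: [0.6, 0.2, -2.6]
opening: 0.221
time_s: 14.3
eef_pos: [0.5182, 0.0883, 0.0576]
eef_rot: [-0.0, 0.708, 0.706, -0.0]
wrist_force: [-0.6, 0.5, -2.9]
opening: 0.221
```

```bash
python3 -m inch '[{"delta_pos":[0,-0.05,0],"rotation":[0,0,0]},{"delta_pos":[0,0,0],"rotation":[0,0,0]},{"delta_pos":[0,0,0],"rotation":[0,0,0]}]'
```

```text
time_s: 14.6
eef_pos: [0.518, 0.0883, 0.0577]
eef_rot: [-0.0, 0.708, 0.706, 0.0]
wrist_force: [1.4, 0.9, -4.5]
opening: 0.222
```

```bash
python3 -m inch '[{"delta_pos":[0,0,0],"rotation":[0,0,0]},{"delta_pos":[0,0,0],"rotation":[0,0,0]}]'; python3 -m inch '[{"delta_pos":[0.03,0,0.02],"rotation":[0,0,0]},{"delta_pos":[0,0,0],"rotation":[0,0,0]},{"delta_pos":[0,0,0],"rotation":[0,0,0]}]'
```

```text
time_s: 14.8
eef_pos: [0.518, 0.0883, 0.0578]
eef_rot: [-0.0, 0.708, 0.706, 0.0]
wrist_force: [1.0, 1.2, -3.6]
opening: 0.221
time_s: 15.1
eef_pos: [0.5179, 0.0884, 0.0576]
eef_rot: [-0.0, 0.708, 0.706, -0.0]
wrist_force: [0.1, 0.3, -2.7]
opening: 0.222
```

```bash
python3 -m inch '[{"delta_pos":[0.01,-0.05,0],"rotation":[0,0,0]},{"delta_pos":[0,0,0],"rotation":[0,0,0]},{"delta_pos":[0,0,0],"rotation":[0,0,0]}]'; python3 -m inch '[{"delta_pos":[0.02,-0.03,0],"rotation":[0,0,0]},{"delta_pos":[0,0,0],"rotation":[0,0,0]},{"delta_pos":[0,0,0],"rotation":[0,0,0]}]'
```

```text
time_s: 15.4
eef_pos: [0.5176, 0.0886, 0.0577]
eef_rot: [0.0, 0.708, 0.706, 0.0]
wrist_force: [-0.2, 1.2, -3.3]
opening: 0.224
time_s: 15.7
eef_pos: [0.5172, 0.0888, 0.0576]
eef_rot: [-0.0, 0.708, 0.706, -0.0]
wrist_force: [0.9, 0.3, -3.0]
opening: 0.221
```

```bash
python3 -m inch '[{"delta_pos":[0.02,-0.03,0],"rotation":[0,0,0]},{"delta_pos":[0,0,0],"rotation":[0,0,0]},{"delta_pos":[0,0,0],"rotation":[0,0,0]}]'; python3 -m inch '[{"delta_pos":[0.01,-0.03,0],"rotation":[0,0,0]},{"delta_pos":[0,0,0],"rotation":[0,0,0]},{"delta_pos":[0,0,0],"rotation":[0,0,0]}]'
```

```text
time_s: 16.0
eef_pos: [0.5169, 0.089, 0.0576]
eef_rot: [-0.0, 0.708, 0.706, -0.0]
wrist_force: [0.4, -0.1, -2.7]
opening: 0.223
time_s: 16.3
eef_pos: [0.5167, 0.0891, 0.0576]
eef_rot: [-0.0, 0.708, 0.706, 0.0]
wrist_force: [0.6, 0.6, -3.3]
opening: 0.218
```

```bash
python3 -m inch '[{"delta_pos":[0.01,-0.03,0],"rotation":[0,0,0]},{"delta_pos":[0,0,0],"rotation":[0,0,0]},{"delta_pos":[0,0,0],"rotation":[0,0,0]}]'
```

```text
time_s: 16.6
eef_pos: [0.5164, 0.0892, 0.0577]
eef_rot: [0.0, 0.708, 0.706, 0.0]
wrist_force: [0.5, 0.3, -2.9]
opening: 0.216
```

```bash
python3 -m inch '[{"delta_pos":[0.01,-0.03,0],"rotation":[0,0,0]},{"delta_pos":[0,0,0],"rotation":[0,0,0]},{"delta_pos":[0,0,0],"rotation":[0,0,0]}]'; python3 -m inch '[{"delta_pos":[0.01,-0.03,0],"rotation":[0,0,0]},{"delta_pos":[0,0,0],"rotation":[0,0,0]},{"delta_pos":[0,0,0],"rotation":[0,0,0]}]'
```

```text
time_s: 16.9
eef_pos: [0.5162, 0.0893, 0.0577]
eef_rot: [0.0, 0.708, 0.706, 0.0]
wrist_force: [1.4, -0.4, -3.2]
opening: 0.221
time_s: 17.2
eef_pos: [0.5161, 0.0894, 0.0578]
eef_rot: [0.0, 0.708, 0.706, 0.0]
wrist_force: [3.2, 0.8, -4.1]
opening: 0.221
```

```bash
python3 -m inch '[{"delta_pos":[0.01,-0.03,0],"rotation":[0,0,0]},{"delta_pos":[0,0,0],"rotation":[0,0,0]},{"delta_pos":[0,0,0],"rotation":[0,0,0]}]'
```

```text
time_s: 17.5
eef_pos: [0.516, 0.0894, 0.0579]
eef_rot: [0.0, 0.708, 0.706, 0.0]
wrist_force: [4.5, 1.0, -4.9]
opening: 0.221
```

```bash
python3 -m inch '[{"delta_pos":[0.02,-0.02,0.03],"rotation":[0,0,0]},{"delta_pos":[0,0,0],"rotation":[0,0,0]},{"delta_pos":[0,0,0],"rotation":[0,0,0]},{"delta_pos":[0,0,0],"rotation":[0,0,0]}]';python3 - <<'E'
from bench import get_obs,camera
import cv2,pickle
from h import *
o=get_obs();c=camera("wrist");pickle.dump((o,c),open("w8.pkl","wb"))
im=cv2.resize(c["color"][170:350,160:340,::-1],None,fx=3.3,fy=3.3,interpolation=cv2.INTER_CUBIC);cv2.imwrite("pics/w8.png",im);print(o["eef_pos"],rq(o["eef_rot"]).round(4))
E
```

```text
time_s: 17.9
eef_pos: [0.516, 0.0895, 0.0578]
eef_rot: [0.001, 0.708, 0.706, 0.0]
wrist_force: [4.6, -0.8, -2.1]
opening: 0.222
[0.51600994 0.08950316 0.05780265] [[ 2.9e-03  1.0e+00  1.6e-03]
 [ 1.0e+00 -2.9e-03 -3.0e-04]
 [-3.0e-04  1.6e-03 -1.0e+00]]
```

View pics/w8.png

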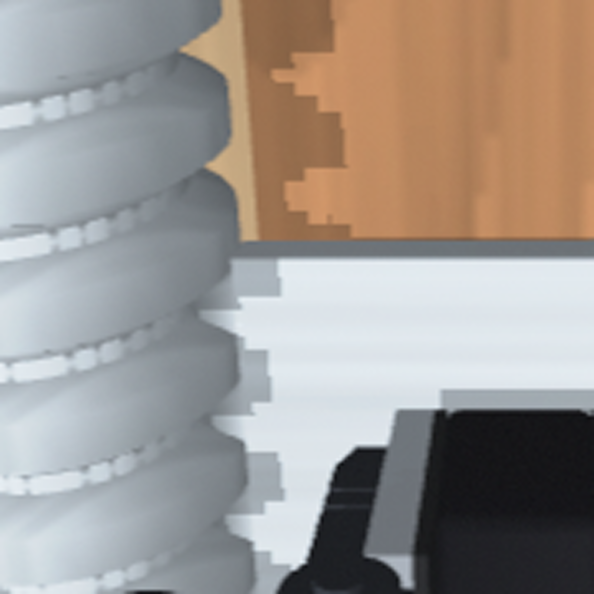

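```bash
python3 -m inch '[{"delta_pos":[0,-0.03,0],"rotation":[0,0,0]},{"delta_pos":[0,0,0],"rotation":[0,0,0]},{"delta_pos":[0,0,0],"rotation":[0,0,0]},{"delta_pos":[0,0,0],"rotation":[0,0,0]},{"delta_pos":[0,0,0],"rotation":[0,0,0]}]'; python3 -m inch '[{"delta_pos":[0,0,0],"rotation":[0,0,0]},{"delta_pos":[0,0,0],"rotation":[0,0,0]},{"delta_pos":[0,0,0],"rotation":[0,0,0]},{"delta_pos":[0,0,0],"rotation":[0,0,0]},{"delta_pos":[0,0,0],"rotation":[0,0,0]},{"delta_pos":[0,0,0],"rotation":[0,0,0]},{"delta_pos":[0,0,0],"rotation":[0,0,0]}]'
```

```text
time_s: 18.45
eef_pos: [0.516, 0.0895, 0.0578]
eef_rot: [0.001, 0.708, 0.706, 0.001]
wrist_force: [5.7, 0.6, -3.2]
opening: 0.221
time_s: 19.15
eef_pos: [0.516, 0.0895, 0.0578]
eef_rot: [0.001, 0.708, 0.706, 0.001]
wrist_force: [6.1, -0.3, -4.1]
opening: 0.224
```

```bash
python3 -m inch '[{"delta_pos":[0,0.05,0.02],"rotation":[0,0,0]},{"delta_pos":[0,0,0],"rotation":[0,0,0]}]'; python3 -m inch '[{"delta_pos":[0,0,0],"rotation":[0,0,0]},{"delta_pos":[0,0,0],"rotation":[0,0,0]},{"delta_pos":[0,0,0],"rotation":[0,0,0]},{"delta_pos":[0,0,0],"rotation":[0,0,0]},{"delta_pos":[0,0,0],"rotation":[0,0,0]}]' 3.2;python3 - <<'E'
from bench import get_obs,camera
import cv2,pickle
from h import *
o=get_obs();c=camera("wrist");pickle.dump((o,c),open("w9.pkl","wb"))
im=cv2.resize(c["color"][170:370,160:420,::-1],None,fx=2.9,fy=2.9,interpolation=cv2.INTER_CUBIC);cv2.imwrite("pics/w9.png",im);print(o["eef_pos"],rq(o["eef_rot"]).round(4))
E
```

```text
time_s: 19.35
eef_pos: [0.516, 0.0896, 0.0576]
eef_rot: [0.0, 0.708, 0.706, 0.0]
wrist_force: [4.9, 0.4, -0.0]
opening: 0.218
time_s: 19.85
eef_pos: [0.5151, 0.0897, 0.057]
eef_rot: [-0.0, 0.708, 0.706, -0.0]
wrist_force: [-0.1, 1.0, -0.1]
opening: 0.375
[0.5151489  0.08973411 0.05701595] [[ 3.e-03  1.e+00 -6.e-04]
 [ 1.e+00 -3.e-03  0.e+00]
 [ 0.e+00 -6.e-04 -1.e+00]]
```

View pics/w9.png

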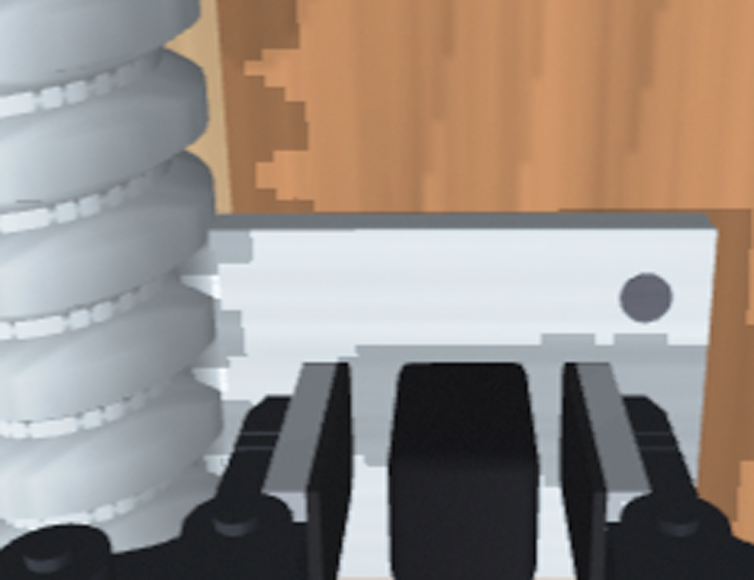

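Both fingers are clear of the knob (gaps at columns 350–395 and 535–575) and the teeth are still in the grooves. Now the check push with the outer finger, with the jaws narrowed a little first.

```bash
python3 -m inch '[{"delta_pos":[0,0,0],"rotation":[0,0,0]},{"delta_pos":[0,0,0],"rotation":[0,0,0]},{"delta_pos":[0,0,0],"rotation":[0,0,0]}]' 2.7; python3 -m inch '[{"delta_pos":[0,-0.05,0],"rotation":[0,0,0]},{"delta_pos":[0,-0.05,0],"rotation":[0,0,0]},{"delta_pos":[0,0,0],"rotation":[0,0,0]},{"delta_pos":[0,0,0],"rotation":[0,0,0]}]'
```

```text
time_s: 20.2
eef_pos: [0.5154, 0.0897, 0.0572]
eef_rot: [0.0, 0.708, 0.706, -0.0]
wrist_force: [0.5, 0.1, 0.3]
opening: 0.318
time_s: 20.6
eef_pos: [0.5144, 0.0897, 0.0571]
eef_rot: [0.0, 0.708, 0.706, -0.0]
wrist_force: [-0.8, 0.5, 0.4]
opening: 0.314
```

```bash
python3 -m inch '[{"delta_pos":[0,-0.05,0],"rotation":[0,0,0]},{"delta_pos":[0,-0.05,0],"rotation":[0,0,0]},{"delta_pos":[0,0,0],"rotation":[0,0,0]},{"delta_pos":[0,0,0],"rotation":[0,0,0]}]';python3 -m inch '[{"delta_pos":[0,-0.05,0],"rotation":[0,0,0]},{"delta_pos":[0,0,0],"rotation":[0,0,0]},{"delta_pos":[0,0,0],"rotation":[0,0,0]}]'
```

```text
time_s: 21.0
eef_pos: [0.5134, 0.0897, 0.0571]
eef_rot: [-0.0, 0.708, 0.706, -0.0]
wrist_force: [-0.4, 0.3, -0.3]
opening: 0.313
time_s: 21.3
eef_pos: [0.513, 0.0897, 0.0572]
eef_rot: [0.0, 0.708, 0.706, 0.0]
wrist_force: [-0.2, -0.4, 0.1]
opening: 0.313
```

```bash
python3 -m inch '[{"delta_pos":[0,-0.04,0],"rotation":[0,0,0]},{"delta_pos":[0,0,0],"rotation":[0,0,0]},{"delta_pos":[0,0,0],"rotation":[0,0,0]}]'
```

```text
time_s: 21.6
eef_pos: [0.5126, 0.0897, 0.0572]
eef_rot: [0.0, 0.708, 0.706, 0.0]
wrist_force: [0.1, 0.0, 0.1]
opening: 0.32
```

```bash
python3 -m inch '[{"delta_pos":[0,-0.04,0],"rotation":[0,0,0]},{"delta_pos":[0,0,0],"rotation":[0,0,0]},{"delta_pos":[0,0,0],"rotation":[0,0,0]}]'
```

```text
time_s: 21.9
eef_pos: [0.5125, 0.0897, 0.0572]
eef_rot: [0.0, 0.708, 0.706, 0.0]
wrist_force: [2.4, -0.4, -1.1]
opening: 0.318
```

Contact at 2.4 N. I'll press slightly more and hold.

```bash
python3 -m inch '[{"delta_pos":[0,-0.03,0],"rotation":[0,0,0]},{"delta_pos":[0,0,0],"rotation":[0,0,0]},{"delta_pos":[0,0,0],"rotation":[0,0,0]},{"delta_pos":[0,0,0],"rotation":[0,0,0]}]';python3 -m inch '[{"delta_pos":[0,0,0],"rotation":[0,0,0]},{"delta_pos":[0,0,0],"rotation":[0,0,0]},{"delta_pos":[0,0,0],"rotation":[0,0,0]},{"delta_pos":[0,0,0],"rotation":[0,0,0]},{"delta_pos":[0,0,0],"rotation":[0,0,0]},{"delta_pos":[0,0,0],"rotation":[0,0,0]}]'
```

```text
time_s: 22.3
eef_pos: [0.5124, 0.0897, 0.0574]
eef_rot: [0.0, 0.708, 0.706, 0.0]
wrist_force: [5.3, 0.5, -1.1]
opening: 0.322
time_s: 22.9
eef_pos: [0.5124, 0.0897, 0.0574]
eef_rot: [0.0, 0.708, 0.706, 0.0]
wrist_force: [5.7, 1.3, -0.2]
opening: 0.313
```

Run:
```python
from bench import get_obs,camera
import cv2,pickle
from h import *
o=get_obs();c=camera("wrist")
im=cv2.resize(c["color"][170:370,160:420,::-1],None,fx=2.9,fy=2.9,interpolation=cv2.INTER_CUBIC);cv2.imwrite("pics/w10.png",im)
```

```text
(no output)
```

View pics/w10.png

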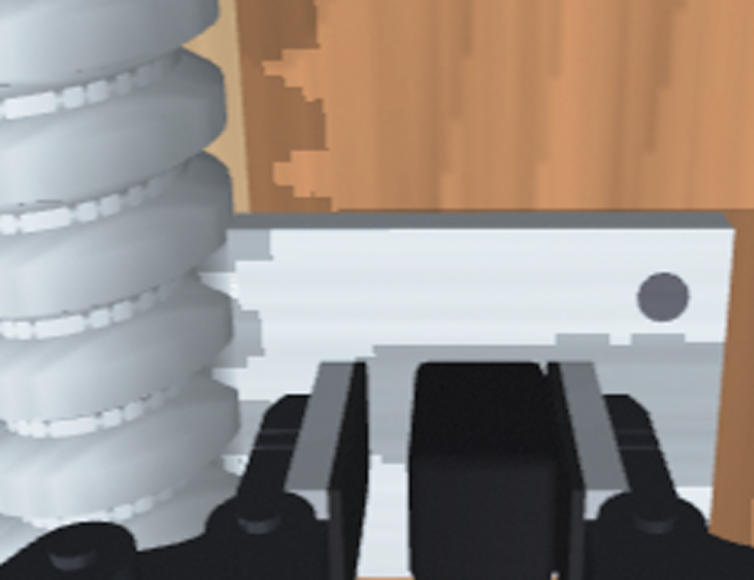

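The right finger presses the knob at column 550, and the plate lies flat with its edge on the crests. I'll ease to a lower force, hold, then retreat straight up.

```bash
python3 -m inch '[{"delta_pos":[0,0.03,0],"rotation":[0,0,0]},{"delta_pos":[0,0,0],"rotation":[0,0,0]},{"delta_pos":[0,0,0],"rotation":[0,0,0]},{"delta_pos":[0,0,0],"rotation":[0,0,0]},{"delta_pos":[0,0,0],"rotation":[0,0,0]},{"delta_pos":[0,0,0],"rotation":[0,0,0]},{"delta_pos":[0,0,0],"rotation":[0,0,0]}]';python3 -m inch '[{"delta_pos":[0,0.1,0],"rotation":[0,0,0]},{"delta_pos":[0,0.1,0],"rotation":[0,0,0]},{"delta_pos":[0,0.13,0],"rotation":[0,0,0]},{"delta_pos":[0,0,0],"rotation":[0,0,0]},{"delta_pos":[0,0,0],"rotation":[0,0,0]}]' ; python3 -m inch '[{"delta_pos":[0,0,-0.3],"rotation":[0,0,0]},{"delta_pos":[0,0,-0.7],"rotation":[0,0,0]},{"delta_pos":[0,0,-1.5],"rotation":[0,0,0]},{"delta_pos":[0,0,-3],"rotation":[0,0,0]},{"delta_pos":[0,0,-4],"rotation":[0,0,0]},{"delta_pos":[0,0,-2],"rotation":[0,0,0]},{"delta_pos":[0,0,0],"rotation":[0,0,0]},{"delta_pos":[0,0,0],"rotation":[0,0,0]}]'
python3 - <<'E'
from bench import get_obs,camera
import cv2,pickle
from h import *
o=get_obs();c=camera("wrist");pickle.dump((o,c),open("w11.pkl","wb"))
im=c["color"][:,:,::-1];cv2.imwrite("pics/w11.png",im);s=camera("side")
cv2.imwrite("pics/s11.png",cv2.resize(s["color"][230:370,270:390,::-1],None,fx=4,fy=4,interpolation=cv2.INTER_CUBIC))
E
```

```text
time_s: 23.65
eef_pos: [0.5124, 0.0897, 0.0573]
eef_rot: [0.0, 0.708, 0.706, 0.0]
wrist_force: [5.0, 2.3, -1.2]
opening: 0.316
time_s: 24.15
eef_pos: [0.515, 0.0897, 0.0569]
eef_rot: [-0.0, 0.708, 0.706, -0.0]
wrist_force: [-0.1, -0.3, -0.6]
opening: 0.318
time_s: 24.95
eef_pos: [0.5155, 0.0897, 0.1726]
eef_rot: [0.0, 0.708, 0.706, 0.0]
wrist_force: [-0.6, -0.9, -1.2]
opening: 0.313
```

View pics/w11.png

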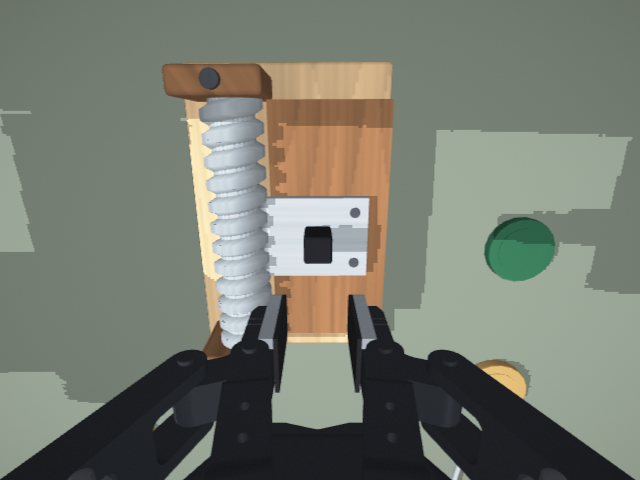

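View pics/s11.png

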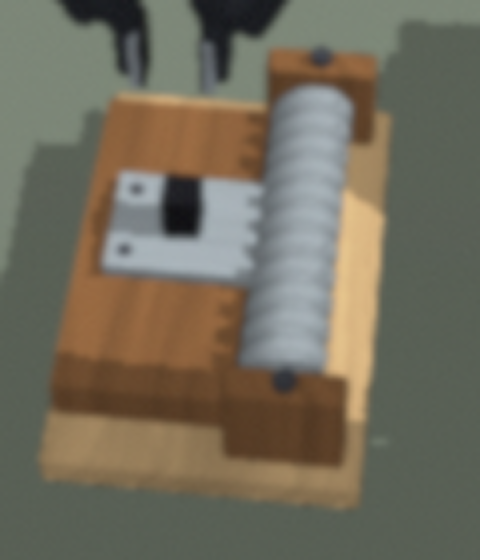

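The comb lies seated and square (plate from (265,198) to (369,275)) and the gripper is well clear. I'll check the position and hand in.

Run:
```python
from h import *
o,c=pickle.load(open("w11.pkl","rb"))
p=cast(c,[[369,198],[366,275]],.053,o);print(p)
l=cast(c,[[391,110],[384,300]],.045,o);print(l, "outer edge to ledge edge",(l[:,0].mean()-p[:,0].mean()), "expect .016")
from bench import hand_in
hand_in()
```

```text
[[0.55316779 0.11905385 0.053     ]
 [0.55334027 0.05733459 0.053     ]]
[[0.5673457  0.18044692 0.045     ]
 [0.57049244 0.03115815 0.045     ]] outer edge to ledge edge 0.0156650378628147 expect .016
the job is handed in; nothing more can be done
```

I picked up the 4-tooth steel comb and laid it on the ledge. I slid it in, following the sideways force from the flanks, until it stopped with its plate edge on the crests. The job is handed in; no verdict is reported.

- **Seating press:** I held it against the screw for about a second, with wrist force readings of 4.6–6.1 N.
- **Check push:** After letting go with both fingers clear, I pushed the knob again with the outer finger at about 5–6 N for roughly 1.7 s. It stayed home and looked flat. I tried to ease that push to about 3 N, but the reading only fell to 5.0 N, with about 2 N sideways.
- **Force limit:** The highest reading towards the screw was 6.1 N, well under 15 N. Readings came only at the end of each move.
- **Final state:** I backed off and lifted clear. The last pictures show the teeth in the grooves and the plate square to within about 0.2°. Its outer edge is 15.7 mm from the ledge edge, against 16 mm expected when home.
- **Other things:** I saw no contact with the other things, but I did not measure them again at the end.
- **Disagreement:** The groove position read from the pictures was about 1–2 mm off from what the teeth felt, so I corrected it by feel.

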